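# Seat the grease trough on the griddle's front rail

### The job

The grease trough has been washed and put down loose in front of the table-top griddle. Push it back under the drip lip until it lies flat along the griddle's front rail with no gap, centred on it, both ends fully home under their spring clips. Press firmly but never ram it, keep it standing on the table, leave the other things where they are, and let go of it at the end.

Things in the scene. Friction and masses are not known exactly. Their poses are not given: they have to be found in the camera images.
- trough_mid (a point): Centre (half-way up) of the grease trough: a loose open trough of folded stainless sheet, 400 mm long (y axis), 70 mm deep (x), 40 mm high, about 0.5 kg, standing on the table; 48 mm at each end is closed by a flat cap. x points to the back wall, which goes to the griddle. The front wall, which is pushed, is 35 mm from here along -x. Thin sheet: a push of more than 21 N dents it.
- trough_left (a point): Left end of the trough's back face, 20 mm above the table (as seen from the robot: +y end), 35 mm in x and 200 mm in y from the trough's centre. Axes as the trough's.
- trough_right (a point): Right end of the trough's back face (the -y end), 20 mm above the table, 35 mm in x and -200 mm in y from the trough's centre. Axes as the trough's.
- rail_mid (a point): Middle of the face of the fixed griddle's front rail, 20 mm above the table. The rail is a straight steel bar 440 mm long (y axis), 7 to 37 mm above the table; x points into the griddle, which lies 300 mm deep behind it: dark plate 85 mm up, splash guard up to 124 mm. The trough's back face must come to lie on the rail's face. The plate's drip lip overhangs it by 8 mm, 57 mm up.
- clip_left (a joint): Lift (rad, 0 = free, about 0.02 on the trough's end cap) of the left spring clip: steel strip 16 mm wide, 176 mm left (+y) of the rail's middle, reaching out 45 mm over the end cap. It rubs over the last 30 mm of the way: pushed near that end, the trough resists with some 7 to 15 N before it stops hard at the rail. Both ends at once take about twice that.
- clip_right (a joint): The same for the right spring clip, 176 mm right (-y) of the rail's middle.
- bowl: Loose steel bowl 170 mm wide, 70 mm high, to the left. Origin under its middle. Bystander.
- sauce_bottle: Loose white bottle 60 mm wide, 170 mm high, to the right. Origin under its middle. Bystander.
- lunch_boxes: Loose stack of three closed clear lunch boxes, 145 x 185 mm, 114 mm high, to the right. Origin under its middle. Bystander.
- turner: Loose kitchen turner 280 mm long, lying along its x axis on the table to the left. Bystander.

How it is judged:
At the end, for the whole second after the job is handed in: Both ends of the trough's back face are within 1.5 mm of the rail's face, the trough is centred on the rail to 20 mm, stands flat on the table, and has been let go (x of each of trough_left, trough_right in the frame of rail_mid above -0.0015 m and y of trough_mid in the frame of rail_mid between -0.02 and 0.02 m and angle between trough_mid's own z axis and vertical below 0.03 rad and height (world z) of trough_mid below 0.024 m); the robot touches nothing.
It fails at once if the trough is pushed with more than 21 N (contact force between the fingers and trough above 21 N).
It fails at once if the trough is lifted or tipped off the table (height (world z) of trough_mid above 0.035 m or angle between trough_mid's own z axis and vertical above 0.2 rad).
It fails at once if the bowl, bottle, lunch boxes or turner is moved by more than 20 mm (distance of any of bowl, sauce_bottle, lunch_boxes, turner from where it was at the start of the episode above 0.02 m).
It also fails if it takes over 72 s, if anything falls off the work surface, if the arm or the gripper's body presses on something with over 40 N, if the wrist force passes 120 N, or if a joint passes its speed limit or range.

### The arm

A 6-joint arm with a two-finger parallel gripper is mounted at the origin on the work surface. World frame = base frame: x ahead of the robot, y to its left, z up, the work surface at z = 0. Lengths are in m, angles in rad, forces in N, time in s.
With the tool pointing down it reaches from about 0.3 to 0.775 m from the base axis. Payload 14.6 kg.
Tool frame: the origin (TCP) lies midway between the tips of the shut fingers; the grasp point (between the pads) lies 19 mm behind it (ctrl.hold_point_z is the distance from the TCP to the grasp point, in m); z points along the fingers, x is the direction in which the jaws open and shut, and the axes are right-handed (so a half turn about z gives the same grasp; the last joint's range is limited). The gripper opens to 94 mm and grips with 3 to 60 N. Pads are 16 mm wide; open, the fingers measure 119 mm over their backs; the gripper's body (75 mm by 177 mm) begins 78 mm behind the grasp point.
Start: joints at [-1.362, 0.3, 1.521, -0, 1.321, -0.067], TCP at [0.15, -0.529, 0.205] pointing down, gripper open.
Joint ranges: [-3.03, 3.03], [-0.79, 2.21], [0.23, 2.52], [-1.04, 4.18], [0, 3.07], [-2.55, 2.55]. Speed limits (rad/s): [2.22, 2.22, 2.57, 3.14, 3.14, 3.14].

### API

Orientations are given as [roll, pitch, yaw] about the fixed x, y, z axes, in that order (R = Rz(yaw) Ry(pitch) Rx(roll)).
In Python, from station import ctrl, viewer, ticket, nets gives the robot as it stands.
- The arm moves only by the tool carry_out, never from a script. Its argument "commands" is one flat list of numbers, 7 for each row, row after row: the closure, from -1 (fully open) to 1 (shut), so that 0 is half open, then the shift along the world's x, y, z in cm, then the turn, a rotation vector about the world's x, y, z in rad. In form: [gripper, tx, ty, tz, ax, ay, az, gripper, tx, ty, tz, ax, ay, az, ...]. A call has 1 to 12 rows; each row is the pose to reach, as a shift and turn from the pose measured when the call began; what a row does not reach only later rows make up. A row lasts 1/12 s, in which the tool goes at most 41.7 mm and 7.16 degrees, less where a joint would pass 70% of its speed; a pose out of reach is approached as far as the arm can. A call with a gripper value outside its range is refused whole. The fingers move at their own pace and stop on an object; "force" is the grip in N (left out, the last holds). Time passes only in rows, so rows that repeat a pose let the fingers close. It gives the time, the measured TCP pose, the force and the opening at its end, in the units of the state.
- ctrl.get_obs(): the state, without advancing time (a new reading comes with each control period).
- viewer.camera(name): name is "scene" or "top" or "wrist"; returns (picture, depth): 420x560x3 uint8, blue, green, red; 420x560 float32, m along the optical axis (not along the pixel's ray), 0 where there is no reading.
- viewer.camera_info(name): a dict with "fx", "fy", "cx", "cy" (pixels), "D" ([k1, k2, p1, p2, k3] as OpenCV has them; the pictures are not rectified), "R" (3x3) and "t" (3): a world point X has camera coordinates R X + t. Camera axes: x right, y down, z forward; pixel columns grow to the right and rows downward; lengths in m; the calibration is good to about 2 mm. A picture is of the moment at which its call begins: read the wrist's pose just before it. camera_info takes no time and is no camera call; for the wrist camera it gives the pose at the moment of the call.
- ticket.hand_in(): hands the job in, once; it reports no verdict.
Trained networks look in the newest picture that a camera, given by its name, has taken for a name from the list of things; names that differ only in an ending like _2 or _b are one class to them, and where a whole thing is asked for, a point or a joint stands for the part that bears it (a point fixed in the world has none). Each returns a list of dicts, best first, with "confidence" (0 to 1); they miss things now and then, are a little off and sometimes report something else, mostly with a low value. They report only what shows in the picture. A call takes as long as a camera call.
- nets.silhouettes(camera, thing): "region" (420x560 bool, what is visible of it) and "extent" ([left, top, right, bottom] in pixels, round what is visible of it).
The state is a dict: "time_s": time; "qpos": joint angles; "joint_vel": joint speeds; "tau": joint torques, N m; "ee_pos": TCP position; "eef_rot": TCP orientation; "force": force on the tool from outside, world axes, zero at the start; "moment": the same for the moment, N m; "grip_width": finger opening in m.
Only numpy, scipy, OpenCV 4.12 (cv2) and the standard library are available. Lean on these libraries where they do the work, as an engineer would, in place of code of your own. Each camera call takes 0.05 s, during which the arm holds its last target. There are 200 camera calls.

## Working session

There is one attempt and no reset: what is moved stays moved. The work goes in short steps, Python scripts to look and compute and a tool call to move; the robot and the scene stay as the last step left them, time stands still between calls to the robot, and variables do not carry over. Pictures are saved under pics/ and viewed, about 8 in all and at most 12, crops included, and the job is handed in when it is done.

Besides the shell and the picture viewer there is one more tool, called as a command line: name --argument value ..., lists and objects as JSON in quotes. carry_out: Moves the arm, as the interface text tells. Its arguments: {"type":"object","properties":{"commands":{"type":"array","items":{"type":"number"}},"force":{"type":"number"}},"required":["commands"]}

```bash
mkdir -p pics; ls; python3 - <<'E'
from station import ctrl, viewer, nets
import cv2,numpy as np
o=ctrl.get_obs();print({k:np.round(v,3).tolist() for k,v in o.items()})
a,d=viewer.camera("scene");b,e=viewer.camera("top")
np.savez('s0.npz',a=a,d=d,b=b,e=e)
cv2.imwrite('pics/top0.png',b);cv2.imwrite('pics/scene0.png',a)
for c in("scene","top"):print(c,viewer.camera_info(c))
E
```

```text
pics
{'time_s': 0.0, 'qpos': [-1.362, 0.3, 1.522, -0.0, 1.321, -0.067], 'joint_vel': [0.001, 0.0, 0.0, 0.001, -0.001, 0.0], 'tau': [0.001, -53.181, -35.273, 0.071, 0.024, -0.0], 'ee_pos': [0.15, -0.529, 0.205], 'eef_rot': [-3.142, 0.001, -1.295], 'force': [-0.011, -0.282, 0.003], 'moment': [-0.041, 0.023, 0.002], 'grip_width': 0.094}
scene {'fx': 392.7975102119532, 'fy': 392.7975102119532, 'cx': 273.46617660221744, 'cy': 211.08874876602786, 'D': array([-0.04911931,  0.        ,  0.        ,  0.        ,  0.        ]), 'R': array([[ 0.86059957,  0.50896344, -0.01801648],
       [ 0.37090297, -0.65061247, -0.66267216],
       [-0.34899766,  0.56361301, -0.74869287]]), 't': array([-0.4420191 , -0.17240316,  1.47703047])}
top {'fx': 403.66230039152305, 'fy': 403.66230039152305, 'cx': 276.67399915226815, 'cy': 209.15347036262023, 'D': array([-0.05914183,  0.        ,  0.        ,  0.        ,  0.        ]), 'R': array([[ 0.01196003, -0.99977518, -0.01750844],
       [-0.99896968, -0.01118013, -0.0439839 ],
       [ 0.04377827,  0.01801645, -0.99887881]]), 't': array([-0.01776364,  0.5073449 ,  1.18731036])}
```

View pics/top0.png

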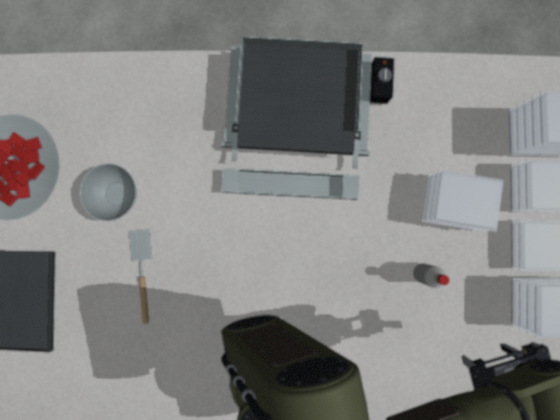

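View pics/scene0.png

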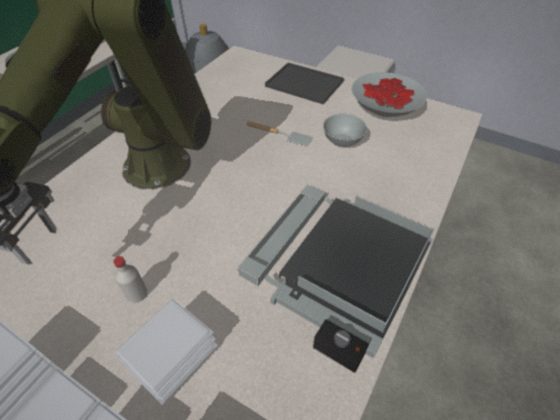

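The top view shows the trough at about cols 220-358, rows 168-200, slightly turned. The griddle rail is above it at row ~150, with the clips at cols ~233 and ~357. The bottle is at (435,277), the boxes at (462,200) and the bowl at (107,192). The scene view agrees.

```bash
cat > h.py <<'E'
import numpy as np,cv2
def ray(info,uv,z):
    "world points on plane(s) z of pixels uv"
    K=np.array([[info['fx'],0,info['cx']],[0,info['fy'],info['cy']],[0,0,1]])
    p=cv2.undistortPoints(np.array(uv,float).reshape(-1,1,2),K,np.array(info['D']))[:,0]
    R,t=np.array(info['R']),np.array(info['t'])
    C=-R.T@t; d=np.c_[p,np.ones(len(p))]@R
    return C+d*((z-C[2])/d[:,2])[:,None]
def proj(info,X):
    K=np.array([[info['fx'],0,info['cx']],[0,info['fy'],info['cy']],[0,0,1]])
    return cv2.projectPoints(np.array(X,float).reshape(-1,1,3),cv2.Rodrigues(np.array(info['R']))[0],np.array(info['t']),K,np.array(info['D']))[0][:,0]
def cloud(info,d):
    v,u=np.mgrid[:d.shape[0],:d.shape[1]]
    K=np.array([[info['fx'],0,info['cx']],[0,info['fy'],info['cy']],[0,0,1]])
    p=cv2.undistortPoints(np.c_[u.ravel(),v.ravel()].astype(float).reshape(-1,1,2),K,np.array(info['D']))[:,0]
    c=np.c_[p,np.ones(len(p))]*d.reshape(-1,1)
    X=(c-info['t'])@np.array(info['R']); X[d.ravel()==0]=np.nan
    return X.reshape(*d.shape,3)
E
python3 - <<'E'
from station import viewer,nets
import numpy as np,cv2
from h import *
viewer.camera("top");i=viewer.camera_info("top")
z=np.load('s0.npz');b,e=z['b'],z['e']
for n in("trough_mid","clip_left","clip_right","bowl","turner","sauce_bottle","lunch_boxes"):
    for r in nets.silhouettes("top",n)[:2]:
        m=r['region'].astype(np.uint8);rc=cv2.minAreaRect(np.argwhere(m)[:,::-1].astype(np.float32))
        c=ray(i,cv2.boxPoints(rc),.04)
        print(n,round(r['confidence'],2),r['extent'],np.round(rc[2],2),np.round(c[:,:2],3).tolist())
X=cloud(i,e)
print('table z',np.nanmedian(X[300:330,180:220,2]),'plate',np.nanmedian(X[80:120,270:320,2]))
for c in(260,290,320):print(c,np.round(X[146:204:3,c][:,[0,2]],3).tolist())
cv2.imwrite('pics/crop.png',cv2.resize(b[125:210,200:390],None,fx=4,fy=4,interpolation=cv2.INTER_CUBIC))
E
```

```text
trough_mid 0.77 [220.9, 169.5, 360.3, 198.7] 3.08 [[0.553, 0.154], [0.629, 0.151], [0.611, -0.252], [0.535, -0.248]]
clip_left 0.47 [233.3, 133.6, 239.1, 159.6] 90.0 [[0.728, 0.124], [0.729, 0.107], [0.646, 0.105], [0.646, 0.123]]
clip_right 0.57 [351.4, 137.7, 360.4, 171.5] 4.09 [[0.629, -0.228], [0.712, -0.234], [0.711, -0.25], [0.628, -0.244]]
clip_right 0.33 [77.7, 163.9, 139.6, 221.5] 45.0 [[0.549, 0.611], [0.671, 0.491], [0.552, 0.366], [0.432, 0.485]]
bowl 0.93 [78.3, 161.9, 138.3, 220.4] 45.0 [[0.549, 0.611], [0.672, 0.49], [0.555, 0.366], [0.433, 0.486]]
turner 0.74 [128.3, 230.6, 153.6, 325.0] 85.43 [[0.44, 0.424], [0.446, 0.359], [0.174, 0.332], [0.167, 0.396]]
sauce_bottle 0.57 [411.6, 266.4, 449.4, 290.1] 23.96 [[0.312, -0.399], [0.369, -0.424], [0.326, -0.523], [0.269, -0.497]]
lunch_boxes 0.95 [419.9, 170.0, 502.3, 232.5] 8.33 [[0.475, -0.431], [0.633, -0.455], [0.604, -0.677], [0.445, -0.651]]
table z 0.00030974534414630623 plate 0.08549096091434895
260 [[0.681, 0.086], [0.678, 0.061], [0.681, -0.004], [0.671, 0.001], [0.662, -0.0], [0.652, 0.004], [0.644, -0.001], [0
[... 153 characters left out ...]
, [0.544, -0.003], [0.535, -0.001], [0.526, 0.001]]
290 [[0.682, 0.086], [0.674, 0.082], [0.681, 0.0], [0.671, 0.005], [0.663, 0.001], [0.654, -0.003], [0.644, 0.001], [0.635, 0.005], [0.627, -0.001], [0.614, 0.028], [0.608, 0.0], [0.599, 0.004], [0.59, 0.003], [0.581, 0.005], [0.571, 0.007], [0.563, 0.001], [0.554, 0.003], [0.545, 0.003], [0.536, 0.001], [0.527, 0.005]]
320 [[0.683, 0.087], [0.674, 0.089], [0.668, 0.072], [0.673, -0.001], [0.663, 0.003], [0.655, -0.002], [0.646, -0.004], [0.635, 0.006], [0.627, 0.002], [0.613, 0.04], [0.609, 0.004], [0.599, 0.009], [0.591, 0.003], [0.581, 0.007], [0.573, 0.004], [0.563, 0.006], [0.554, 0.006], [0.543, 0.037], [0.537, 0.003], [0.528, 0.003]]
```

View pics/crop.png

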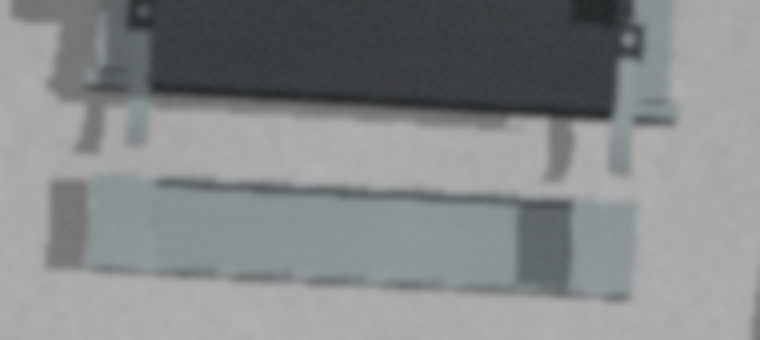

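```bash
python3 - <<'E'
from station import viewer
import numpy as np
from h import *
i=viewer.camera_info("top")
P=lambda c:[(200+(u+.5)/4-.5,125+(v+.5)/4-.5) for u,v in c]
f=lambda n,c,z:print(n,np.round(r:=ray(i,P(c),z)[:,:2],4).tolist(),'ang deg',np.degrees(np.arctan2(-(r[0]-r[1])[0],(r[0]-r[1])[1])).round(2))
f('back',[(95,175),(636,202)],.04)
f('front',[(87,267),(630,298)],.04)
f('plate edge',[(150,88),(612,115)],.085)
f('cliptips',[(136,145),(620,175)],.043)
f('rail ends',[(85,85),(676,120)],.037)
E
```

```text
back [[0.6237, 0.1447], [0.6079, -0.2494]] ang deg -2.31
front [[0.5563, 0.1493], [0.5379, -0.2451]] ang deg -2.66
plate edge [[0.6792, 0.1002], [0.6631, -0.2242]] ang deg -2.84
cliptips [[0.6455, 0.1147], [0.627, -0.2372]] ang deg -3.01
rail ends [[0.6907, 0.1539], [0.6689, -0.2792]] ang deg -2.89
```

carry_out --commands '[1,0,0,4,0,0,0,1,0,0,8,0,0,0,1,3,3,8,0,0,-0.05,1,6,6,8,0,0,-0.1,1,9,9,8,0,0,-0.15,1,12,12,8,0,0,-0.2,1,15,16,8,0,0,-0.25,1,18,20,8,0,0,-0.25,1,21,24,8,0,0,-0.25,1,23,28,8,0,0,-0.25,1,25,32,8,0,0,-0.25,1,25,34,8,0,0,-0.25]' --force 40

```text
time_s: 1.5
ee_pos: [0.3975, -0.1975, 0.2854]
eef_rot: [-3.141, 0.0, -1.545]
force: [0.6, -0.6, 0.1]
grip_width: 0.0176
```

```bash
python3 - <<'E'
from station import viewer
import numpy as np,cv2
i=viewer.camera_info("wrist");a,d=viewer.camera("wrist")
np.savez('w0.npz',a=a,d=d);cv2.imwrite('pics/w0.png',a)
print(i['R'],i['t'],-np.array(i['R']).T@i['t'],i['fx'])
E
```

```text
[[ 2.74002588e-02 -9.99624542e-01 -2.98320079e-05]
 [-9.66534157e-01 -2.65008481e-02  2.55165494e-01]
 [-2.55070481e-01 -6.96276692e-03 -9.66897394e-01]] [-0.20764149  0.332476    0.56807399] [ 0.47193775 -0.19479726  0.46442667] 314.05339852640225
```

View pics/w0.png

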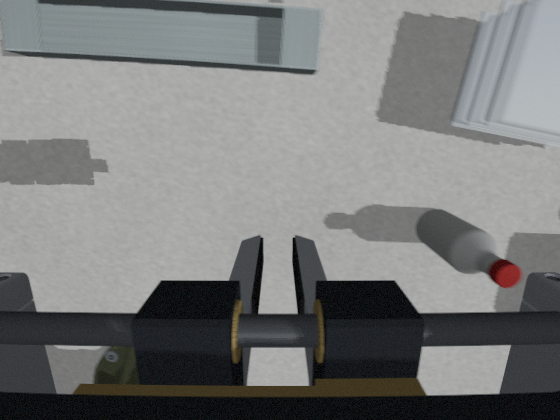

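The wrist view shows the trough's front edge running from (5,50) to (318,70). The bottle (470,245) and the boxes at top right are clear of the way.

carry_out --commands '[-1,3,4,0,0,0,-0.076,-1,6,8,-3,0,0,-0.076,-1,8,12,-6,0,0,-0.076,-1,9,15,-10,0,0,-0.076,-1,10,15,-13,0,0,-0.076,-1,10,15,-16,0,0,-0.076,-1,10,15,-19,0,0,-0.076,-1,10,15,-22,0,0,-0.076,-1,10,15,-25,0,0,-0.076,-1,10,15,-27,0,0,-0.076,-1,10,15,-27,0,0,-0.076,-1,10,15,-27,0,0,-0.076]'

```text
time_s: 2.55
ee_pos: [0.4986, -0.0421, 0.0156]
eef_rot: [3.141, 0.002, -1.617]
force: [-0.2, -0.6, 0.4]
grip_width: 0.09
```

```bash
python3 - <<'E'
from station import viewer,ctrl
import numpy as np,cv2
from h import *
i=viewer.camera_info("wrist");a,d=viewer.camera("wrist")
np.savez('w1.npz',a=a,d=d,**{k:np.array(v) for k,v in i.items()});cv2.imwrite('pics/w1.png',a)
o=ctrl.get_obs();print(o['ee_pos'],o['eef_rot'],o['force'],o['grip_width'])
E
```

```text
[ 0.49933817 -0.0422517   0.01673751] [-3.13953439e+00  1.29818006e-03 -1.61704660e+00] [-0.45806068  0.10944418  1.30985587] 0.09271954339323296
```

View pics/w1.png

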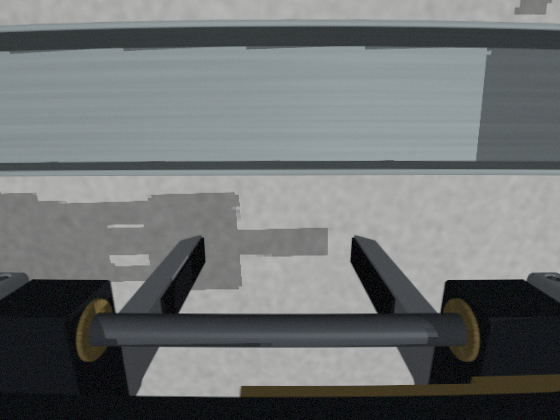

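The wrist view shows the trough's front edge level at row ~172 across the picture, so it is parallel to the jaws, with free table in front of the fingers. Next I push gently at its centre.

carry_out --commands '[-1,1,-0.05,-0.1,0,0,0,-1,2,-0.1,-0.1,0,0,0,-1,2.7,-0.15,-0.1,0,0,0,-1,3.1,-0.15,-0.1,0,0,0,-1,3.3,-0.2,-0.1,0,0,0,-1,3.5,-0.2,-0.1,0,0,0,-1,3.7,-0.2,-0.1,0,0,0,-1,3.9,-0.2,-0.1,0,0,0,-1,4.1,-0.25,-0.1,0,0,0,-1,4.3,-0.25,-0.1,0,0,0,-1,4.5,-0.3,-0.1,0,0,0,-1,4.7,-0.3,-0.1,0,0,0]'

```text
time_s: 3.6
ee_pos: [0.5453, -0.0451, 0.0157]
eef_rot: [3.141, 0.002, -1.617]
force: [-8.6, -0.1, 8.1]
grip_width: 0.0942
```

carry_out --commands '[-1,0.2,-0.02,0,0,0,0,-1,0.4,-0.05,0,0,0,0,-1,0.6,-0.1,0,0,0,0,-1,0.8,-0.1,0,0,0,0,-1,1,-0.15,0,0,0,0,-1,1.2,-0.2,0,0,0,0,-1,1.4,-0.2,0,0,0,0]'

```text
time_s: 4.18
ee_pos: [0.5584, -0.047, 0.0157]
eef_rot: [3.138, 0.002, -1.617]
force: [-9.3, 0.2, 6.8]
grip_width: 0.0939
```

```bash
python3 - <<'E'
from station import viewer,ctrl
import numpy as np,cv2
from h import *
o=ctrl.get_obs();print(o['ee_pos'],o['eef_rot'],o['force'],o['grip_width'])
i=viewer.camera_info("wrist");a,d=viewer.camera("wrist")
np.savez('w2.npz',a=a,d=d,**{k:np.array(v) for k,v in i.items()});cv2.imwrite('pics/w2.png',a)
E
```

```text
[ 0.55838449 -0.04698084  0.01568811] [ 3.13803070e+00  1.78339906e-03 -1.61682477e+00] [-9.33326307  0.24111612  6.84140547] 0.09394896342207687
```

View pics/w2.png

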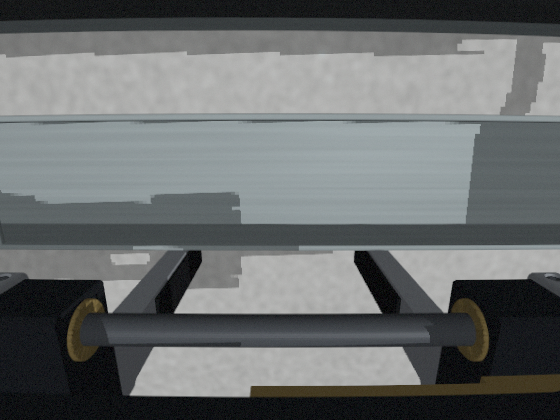

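The trough has moved forward in line. Its back top edge is at row ~117 and the black lip edge at rows ~28-34. The force of 9 N in x and 7 N in z is more than expected, so I compute the gap.

```bash
python3 - <<'E'
import numpy as np
from h import *
i=np.load('w2.npz')
g=lambda n,uv,z:print(n,np.round(ray(i,uv,z)[:,:2],4).tolist())
g('back top',[(100,117),(280,116),(450,117)],.04)
g('front top',[(20,247),(280,247),(540,247)],.04)
g('lip bottom .057',[(100,33),(280,32),(450,30)],.057)
g('lip bottom .085',[(100,25),(280,23),(450,20)],.085)
X=cloud(i,i['d'])
for c in(150,320):print([(r,*np.round(X[r,c][[0,2]],3)) for r in range(10,130,6)])
E
```

```text
back top [[0.6406, 0.0351], [0.6368, -0.051], [0.6331, -0.1322]]
front top [[0.576, 0.0922], [0.5704, -0.0482], [0.5637, -0.1883]]
lip bottom .057 [[0.6723, 0.02], [0.6687, -0.0523], [0.667, -0.1203]]
lip bottom .085 [[0.6667, 0.0053], [0.6641, -0.0519], [0.6631, -0.1058]]
[(10, np.float64(0.676), np.float64(0.066)), (16, np.float64(0.677), np.float64(0.058)), (22, np.float64(0.685), np.float64(0.024)), (28, np.float64(0.685), np.float64(0.013)), (34, np.float64(0.686), np.float64(-0.0)), (40, np.float64(0.683), np.float64(-0.0)), (46, np.float64(0.68), np.float64(-0.0)), (52, np.float64(0.677), np.float64(0.0)), (58, np.float64(0.673), np.float64(0.001)), (64, np.float64(0.67), np.float64(-0.001)), (70, np.float64(0.667), np.float64(-0.0)), (76, np.float64(0.664), np.float64(-0.0)), (82, np.float64(0.661), np.float64(-0.001)), (88, np.float64(0.657), np.float64(0.0)), (94, np.float64(0.654), np.float64(0.001)), (100, np.float64(0.65), np.float64(0.0)), (106, np.float64(0.647), np.float64(-0.001)), (112, np.float64(0.644), np.float64(0.0)), (118, np.float64(0.639), np.float64(0.04)),
[... 231 characters left out ...]
loat64(0.682), np.float64(-0.001)), (40, np.float64(0.678), np.float64(-0.001)), (46, np.float64(0.675), np.float64(0.001)), (52, np.float64(0.672), np.float64(-0.0)), (58, np.float64(0.669), np.float64(-0.001)), (64, np.float64(0.665), np.float64(0.001)), (70, np.float64(0.662), np.float64(-0.001)), (76, np.float64(0.659), np.float64(-0.0)), (82, np.float64(0.656), np.float64(-0.001)), (88, np.float64(0.652), np.float64(0.0)), (94, np.float64(0.649), np.float64(-0.002)), (100, np.float64(0.646), np.float64(0.001)), (106, np.float64(0.642), np.float64(-0.001)), (112, np.float64(0.639), np.float64(0.0)), (118, np.float64(0.635), np.float64(0.041)), (124, np.float64(0.632), np.float64(0.003))]
```

carry_out --commands '[-1,-0.3,0,0,0,0,0,-1,-1,0,0.3,0,0,0,-1,-1,0,0.3,0,0,0]'

```text
time_s: 4.48
ee_pos: [0.5479, -0.047, 0.019]
eef_rot: [3.138, 0.002, -1.617]
force: [-0.1, 1.2, -1.0]
grip_width: 0.0939
```

Depth puts the rail 45 mm ahead of the back face at both columns, so they are parallel. I continue at the centre to a gap of ~32 mm with a lighter touch.

carry_out --commands '[-1,0.6,-0.03,0,0,0,0,-1,0.9,-0.05,0,0,0,0,-1,1.05,-0.05,0,0,0,0,-1,1.2,-0.06,0.02,0,0,0,-1,1.4,-0.07,0.03,0,0,0,-1,1.6,-0.08,0.03,0,0,0,-1,1.8,-0.1,0.04,0,0,0,-1,2,-0.12,0.04,0,0,0,-1,2.2,-0.14,0.05,0,0,0,-1,2.3,-0.15,0.05,0,0,0]'

```text
time_s: 5.32
ee_pos: [0.5705, -0.0484, 0.0191]
eef_rot: [3.137, 0.002, -1.617]
force: [-5.5, 0.3, 2.4]
grip_width: 0.0941
```

carry_out --commands '[-1,-1,0,0,0,0,0,1,-2,1,0,0,0,0,1,-2,4,0,0,0,0,1,-2,8,0,0,0,0,1,-2,12,0,0,0,0,1,-1.5,15,0,0,0,0,1,-1,16.2,0,0,0,0,1,-0.5,16.2,0,0,0,0,1,-0.2,16.2,0,0,0,0,1,-0.2,16.2,0,0,0,0,1,-0.2,16.2,0,0,0,0,1,-0.2,16.2,0,0,0,0]' --force 30

```text
time_s: 6.32
ee_pos: [0.5685, 0.1123, 0.019]
eef_rot: [3.136, 0.002, -1.619]
force: [-0.7, -0.3, 0.3]
grip_width: 0.0245
```

```bash
cat > gap.py <<'E'
from station import viewer,ctrl
import numpy as np,cv2,sys
from h import *
o=ctrl.get_obs();print(np.round(o['ee_pos'],4),np.round(o['force'],1),o['grip_width'])
i=viewer.camera_info("wrist");a,d=viewer.camera("wrist")
n=sys.argv[1];np.savez(n+'.npz',a=a,d=d,**{k:np.array(v) for k,v in i.items()});cv2.imwrite(f'pics/{n}.png',a)
X=cloud(i,d)[:250].reshape(-1,3);X=X[np.isfinite(X).all(1)]
u=np.array([.9987,-.0506]);v=np.array([.0506,.9987])
s=(X[:,:2]-[.6825,-.063])@u; t=(X[:,:2]-[.6825,-.063])@v; z=X[:,2]
for c in np.arange(-.2,.21,.04):
    m=abs(t-c)<.02
    r=m&(z>.010)&(z<.033)&(s>-.01)&(s<.012); b=m&(z>.036)&(z<.044)&(s>-.06)&(s<.005)
    if r.sum()+b.sum()>5:print('t %.2f rail %.1f (%d)  trough back top %.1f (%d)'%(c,1e3*np.median(s[r]) if r.any() else np.nan,r.sum(),1e3*np.percentile(s[b],95) if b.any() else np.nan,b.sum()))
b=(z>.034)&(z<.044)&(s>-.115)&(s<-.005)&(abs(t)<.23)
if b.any():print('trough t range mm',1e3*np.percentile(t[b],[.5,99.5]).round(4))
E
python3 gap.py g0
```

```text
[0.5685 0.1123 0.019 ] [-0.7 -0.3  0.3] 0.024474347249041295
t 0.00 rail -0.8 (25)  trough back top nan (0)
t 0.04 rail -0.8 (648)  trough back top -32.5 (379)
t 0.08 rail -0.8 (702)  trough back top -32.7 (596)
t 0.12 rail -0.9 (720)  trough back top -33.3 (558)
t 0.16 rail -1.0 (580)  trough back top 2.1 (4237)
t 0.20 rail -1.0 (809)  trough back top 3.7 (5098)
trough t range mm [ 22.2 207.6]
```

View pics/g0.png

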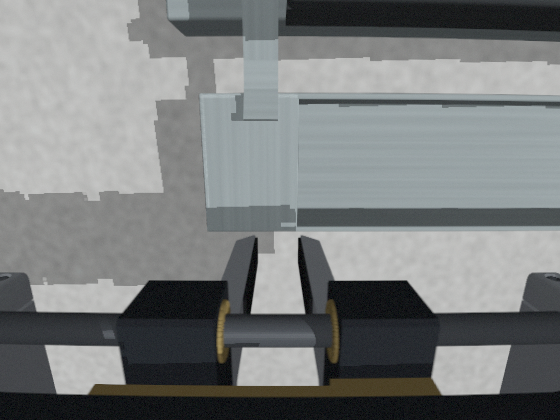

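The wrist view shows the left clip tip (cols 245-280, row 118) lying over the end cap (cols 205-297) with an even gap of ~32 mm. The trough sits about +7 mm along the rail, so I start pushing the left end.

carry_out --commands '[1,0.5,0,0,0,0,0,1,0.8,0,0,0,0,0,1,0.95,-0.02,0,0,0,0,1,1.05,-0.04,0.02,0,0,0,1,1.15,-0.05,0.03,0,0,0,1,1.25,-0.06,0.03,0,0,0,1,1.35,-0.06,0.04,0,0,0,1,1.45,-0.07,0.04,0,0,0]'

```text
time_s: 7.03
ee_pos: [0.5825, 0.112, 0.0192]
eef_rot: [3.135, 0.002, -1.618]
force: [-4.7, 2.1, -1.2]
grip_width: 0.0003
```

carry_out --commands '[1,0.1,-0.01,0,0,0,0,1,0.2,-0.01,0,0,0,0,1,0.3,-0.02,0,0,0,0,1,0.4,-0.02,0,0,0,0,1,0.5,-0.03,0,0,0,0]'

```text
time_s: 7.45
ee_pos: [0.5869, 0.112, 0.0191]
eef_rot: [3.133, 0.002, -1.618]
force: [-9.7, 2.8, 2.8]
grip_width: 0.0005
```

carry_out --commands '[1,0.1,-0.01,0,0,0,0,1,0.2,-0.01,0,0,0,0,1,0.3,-0.02,0,0,0,0,1,0.4,-0.02,0,0,0,0]'

```text
time_s: 7.78
ee_pos: [0.5901, 0.112, 0.0191]
eef_rot: [3.131, 0.002, -1.618]
force: [-9.8, 1.7, 4.8]
grip_width: -0.0001
```

carry_out --commands '[1,0.1,-0.01,0,0,0,0,1,0.2,-0.01,0,0,0,0,1,0.3,-0.02,0,0,0,0,1,0.4,-0.02,0,0,0,0]'

```text
time_s: 8.12
ee_pos: [0.5933, 0.1121, 0.0192]
eef_rot: [3.129, 0.002, -1.618]
force: [-8.6, 0.5, 4.0]
grip_width: 0.0004
```

Left end is ~15 mm in at about 10 N; now the right end.

carry_out --commands '[1,-1.5,0,0,0,0,0,1,-4,-1,0,0,0,0,1,-5.5,-4,0,0,0,0,1,-5.5,-8,0,0,0,0,1,-5.5,-12,0,0,0,0,1,-5.5,-16,0,0,0,0,1,-5.5,-20,0,0,0,0,1,-5.5,-24,0,0,0,0,1,-5.5,-28,0,0,0,0,1,-5.5,-31.5,0,0,0,0,1,-5,-32.5,0,0,0,0,1,-4.5,-32.5,0,0,0,0]'

```text
time_s: 9.12
ee_pos: [0.5484, -0.2159, 0.0195]
eef_rot: [3.13, 0.001, -1.621]
force: [0.0, 0.0, -0.2]
grip_width: 0.0006
```

```bash
python3 gap.py g1
```

```text
[ 0.5484 -0.2159  0.0195] [ 0.   0.  -0.2] 0.0005675275114308392
t -0.20 rail -1.1 (889)  trough back top 3.4 (2475)
t -0.16 rail -1.3 (602)  trough back top -1.0 (6088)
t -0.12 rail -1.2 (852)  trough back top -33.1 (589)
t -0.08 rail -1.2 (812)  trough back top -30.9 (583)
t -0.04 rail -1.2 (768)  trough back top -29.1 (494)
t 0.00 rail -1.2 (135)  trough back top nan (0)
trough t range mm [-192.8  -14.8]
```

View pics/g1.png

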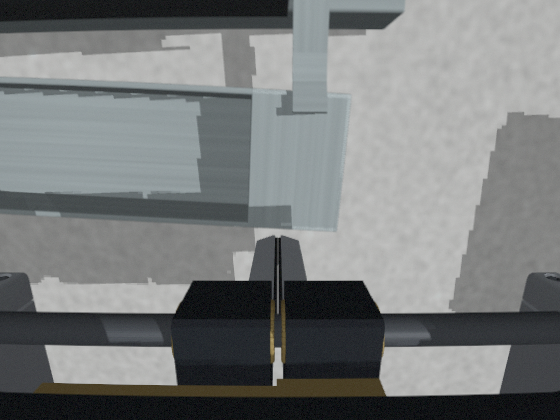

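The right end is at gap ~35 mm with the clip (cols 293-328) over the cap (cols 250-350). The trough's centre is at about +7 mm. Pushing the right end.

carry_out --commands '[1,0.5,-0.02,0,0,0,0,1,0.9,-0.05,0,0,0,0,1,1.05,-0.06,0,0,0,0,1,1.15,-0.07,0.02,0,0,0,1,1.25,-0.08,0.02,0,0,0,1,1.35,-0.09,0.02,0,0,0,1,1.45,-0.1,0.02,0,0,0,1,1.55,-0.1,0.02,0,0,0,1,1.65,-0.1,0.02,0,0,0,1,1.75,-0.1,0.02,0,0,0,1,1.85,-0.1,0.02,0,0,0,1,1.95,-0.1,0.02,0,0,0]'

```text
time_s: 10.17
ee_pos: [0.5681, -0.2154, 0.0195]
eef_rot: [3.129, 0.001, -1.62]
force: [-8.7, -2.5, 3.8]
grip_width: 0.0006
```

carry_out --commands '[1,0.1,-0.01,0,0,0,0,1,0.2,-0.01,0,0,0,0,1,0.3,-0.02,0,0,0,0,1,0.4,-0.02,0,0,0,0,1,0.5,-0.02,0,0,0,0]'

```text
time_s: 10.58
ee_pos: [0.5723, -0.2161, 0.0196]
eef_rot: [3.127, 0.001, -1.62]
force: [-10.9, -3.1, 5.1]
grip_width: 0.0004
```

carry_out --commands '[1,0.1,-0.01,0,0,0,0,1,0.2,-0.01,0,0,0,0,1,0.3,-0.02,0,0,0,0,1,0.4,-0.02,0,0,0,0,1,0.5,-0.02,0,0,0,0]'

```text
time_s: 11.0
ee_pos: [0.5764, -0.2168, 0.0196]
eef_rot: [3.124, 0.0, -1.621]
force: [-11.0, -3.9, 5.6]
grip_width: 0.0003
```

carry_out --commands '[1,0.1,-0.01,0,0,0,0,1,0.2,-0.01,0.02,0,0,0,1,0.3,-0.01,0.02,0,0,0,1,0.4,-0.01,0.03,0,0,0,1,0.5,-0.01,0.03,0,0,0]'

```text
time_s: 11.42
ee_pos: [0.5805, -0.2174, 0.0196]
eef_rot: [3.122, -0.0, -1.621]
force: [-8.2, -4.0, 1.0]
grip_width: 0.0002
```

carry_out --commands '[1,0.1,-0.01,0,0,0,0,1,0.2,-0.01,0.02,0,0,0,1,0.3,-0.01,0.02,0,0,0,1,0.4,-0.01,0.03,0,0,0]'

```text
time_s: 11.75
ee_pos: [0.5836, -0.2179, 0.0196]
eef_rot: [3.12, -0.0, -1.621]
force: [-8.7, -2.7, 1.2]
grip_width: 0.0005
```

```bash
python3 gap.py g2
```

```text
[ 0.5836 -0.2179  0.0196] [-8.7 -2.7  1.2] 0.00046955491422237094
t -0.20 rail -0.9 (168)  trough back top 3.9 (3293)
t -0.16 rail -1.0 (12)  trough back top -0.7 (7184)
t -0.12 rail nan (0)  trough back top -11.5 (532)
t -0.08 rail nan (0)  trough back top -12.7 (502)
t -0.04 rail nan (0)  trough back top -13.4 (474)
trough t range mm [-193.   -10.3]
```

Right end gap ~10 mm, left ~17 mm. Back to the left end, straightening the small tool tilt.

carry_out --commands '[1,-1.5,0,0,0,0,0,1,-2.5,3,0,0,-0.02,0,1,-2.5,7,0,0,-0.02,0,1,-2.5,11,0,0,-0.02,0,1,-2.5,15,0,0,-0.02,0,1,-2,19,0,0,-0.02,0,1,-1.5,23,0,0,-0.02,0,1,-1.5,27,0,0,-0.02,0,1,-1.2,31,0,0,-0.02,0,1,-0.8,33,0,0,-0.02,0,1,-0.3,33,0,0,-0.02,0,1,-0.1,33,0,0,-0.02,0]'

```text
time_s: 12.8
ee_pos: [0.5835, 0.1129, 0.0197]
eef_rot: [3.141, 0.001, -1.619]
force: [-0.8, 0.4, 0.3]
grip_width: 0.0005
```

carry_out --commands '[1,0.4,0,0,0,0,0,1,0.6,0,0,0,0,0,1,0.8,-0.02,0,0,0,0,1,0.9,-0.04,0.02,0,0,0,1,1,-0.05,0.02,0,0,0,1,1.1,-0.06,0.02,0,0,0,1,1.2,-0.06,0.02,0,0,0,1,1.3,-0.06,0.02,0,0,0,1,1.4,-0.06,0.02,0,0,0]'

```text
time_s: 13.55
ee_pos: [0.5961, 0.112, 0.0199]
eef_rot: [3.138, 0.0, -1.619]
force: [-12.9, 0.6, 8.0]
grip_width: 0.0008
```

carry_out --commands '[1,0.1,-0.01,0,0,0,0,1,0.2,-0.01,0,0,0,0,1,0.3,-0.02,0,0,0,0,1,0.4,-0.02,0,0,0,0,1,0.5,-0.02,0,0,0,0]'

```text
time_s: 13.97
ee_pos: [0.5996, 0.1121, 0.02]
eef_rot: [3.134, 0.001, -1.619]
force: [-13.7, 3.3, 8.9]
grip_width: 0.0003
```

```bash
python3 gap.py g3
```

```text
[0.5996 0.1121 0.02  ] [-13.7   3.3   8.9] 0.00030540546917084347
t 0.04 rail nan (0)  trough back top -11.5 (332)
t 0.08 rail nan (0)  trough back top -11.6 (472)
t 0.12 rail nan (0)  trough back top -11.7 (476)
t 0.16 rail -0.8 (33)  trough back top 0.8 (4494)
t 0.20 rail -0.8 (235)  trough back top 3.0 (5853)
trough t range mm [ 19.  206.4]
```

Parallel at ~11 mm gap. The down-force adds friction, so I ease z up slightly while pushing on.

carry_out --commands '[1,0,0,0.04,0,0,0,1,0.05,0,0.06,0,0,0,1,0.1,0,0.08,0,0,0]'

```text
time_s: 14.27
ee_pos: [0.5999, 0.112, 0.0205]
eef_rot: [3.131, 0.001, -1.62]
force: [-9.3, 0.9, 2.7]
grip_width: 0.0005
```

carry_out --commands '[1,0.1,0,0.01,0,0,0,1,0.2,0,0.02,0,0,0,1,0.3,0,0.03,0,0,0]'

```text
time_s: 14.52
ee_pos: [0.6017, 0.1121, 0.0205]
eef_rot: [3.128, 0.001, -1.62]
force: [-10.2, 2.5, 4.1]
grip_width: 0.0006
```

carry_out --commands '[1,0.1,0,0.01,0,0,0,1,0.2,0,0.02,0,0,0,1,0.3,0,0.03,0,0,0]'

```text
time_s: 14.77
ee_pos: [0.6035, 0.1122, 0.0205]
eef_rot: [3.125, 0.001, -1.62]
force: [-10.2, 2.8, 4.3]
grip_width: 0.0005
```

carry_out --commands '[1,0.1,0,0.01,0,0,0,1,0.2,0,0.02,0,0,0,1,0.3,0,0.04,0,0,0]'

```text
time_s: 15.02
ee_pos: [0.6053, 0.1123, 0.0206]
eef_rot: [3.122, 0.001, -1.62]
force: [-8.0, 2.9, 0.7]
grip_width: 0.0009
```

carry_out --commands '[1,0.1,0,0.01,0,0,0,1,0.2,0,0.02,0,0,0,1,0.25,0,0.04,0,0,0]'

```text
time_s: 15.27
ee_pos: [0.6067, 0.1124, 0.0206]
eef_rot: [3.119, 0.001, -1.62]
force: [-8.4, 3.5, 0.7]
grip_width: 0.0002
```

carry_out --commands '[1,-1.5,0,0,0,0,0,1,-4,-3,0,0,-0.02,0,1,-5.5,-7,0,0,-0.02,0,1,-5.5,-11,0,0,-0.02,0,1,-5.5,-15,0,0,-0.02,0,1,-5.5,-19,0,0,-0.02,0,1,-5.5,-23,0,0,-0.02,0,1,-5.5,-27,0,0,-0.02,0,1,-5,-31,0,0,-0.02,0,1,-4.5,-33,0,0,-0.02,0,1,-3.8,-33,0,0,-0.02,0,1,-3.6,-33,0,0,-0.02,0]'

```text
time_s: 16.27
ee_pos: [0.5712, -0.2186, 0.0205]
eef_rot: [3.139, 0.002, -1.622]
force: [0.4, 0.6, 0.4]
grip_width: 0.0005
```

```bash
python3 gap.py g4
```

```text
[ 0.5712 -0.2186  0.0205] [0.4 0.6 0.4] 0.0004598023020098928
t -0.20 rail -1.2 (425)  trough back top 3.8 (3419)
t -0.16 rail -1.3 (33)  trough back top -0.6 (7380)
t -0.12 rail nan (0)  trough back top -10.7 (581)
t -0.08 rail nan (0)  trough back top -9.8 (577)
t -0.04 rail nan (0)  trough back top -9.0 (502)
trough t range mm [-192.8  -14.5]
```

Right end gap ~11 mm; pushing it home with small steps.

carry_out --commands '[1,0.5,-0.02,0,0,0,0,1,0.9,-0.04,0,0,0,0,1,1.05,-0.05,0.02,0,0,0,1,1.15,-0.05,0.03,0,0,0,1,1.25,-0.05,0.05,0,0,0,1,1.35,-0.05,0.06,0,0,0,1,1.45,-0.05,0.07,0,0,0,1,1.55,-0.05,0.08,0,0,0]'

```text
time_s: 16.98
ee_pos: [0.5856, -0.2176, 0.0209]
eef_rot: [3.136, 0.003, -1.621]
force: [-7.3, -0.7, 1.0]
grip_width: 0.0007
```

carry_out --commands '[1,0.1,0,0.01,0,0,0,1,0.2,0,0.02,0,0,0,1,0.3,0,0.04,0,0,0]'

```text
time_s: 17.23
ee_pos: [0.5874, -0.2177, 0.0209]
eef_rot: [3.133, 0.002, -1.621]
force: [-6.7, -4.0, -0.7]
grip_width: 0.0006
```

carry_out --commands '[1,0.08,0,0.01,0,0,0,1,0.14,0,0.02,0,0,0,1,0.2,0,0.03,0,0,0]'

```text
time_s: 17.48
ee_pos: [0.5881, -0.2179, 0.0209]
eef_rot: [3.13, 0.002, -1.621]
force: [-7.9, -2.7, 0.8]
grip_width: 0.0004
```

carry_out --commands '[1,0.1,0,0.01,0,0,0,1,0.2,0,0.02,0,0,0,1,0.25,0,0.03,0,0,0]'

```text
time_s: 17.73
ee_pos: [0.5894, -0.2181, 0.0209]
eef_rot: [3.127, 0.002, -1.621]
force: [-9.2, -2.7, 2.9]
grip_width: 0.0005
```

carry_out --commands '[1,0.08,0,0.01,0,0,0,1,0.14,0,0.02,0,0,0,1,0.2,0,0.03,0,0,0]'

```text
time_s: 17.98
ee_pos: [0.5902, -0.2182, 0.0209]
eef_rot: [3.124, 0.002, -1.621]
force: [-9.7, -1.8, 1.5]
grip_width: 0.0003
```

carry_out --commands '[1,0.08,0,0.01,0,0,0,1,0.14,0,0.02,0,0,0,1,0.2,0,0.03,0,0,0]'

```text
time_s: 18.23
ee_pos: [0.5909, -0.2183, 0.021]
eef_rot: [3.121, 0.002, -1.621]
force: [-8.5, -2.3, 0.8]
grip_width: 0.0004
```

carry_out --commands '[1,0.1,0,0.01,0,-0.004,0,1,0.2,0,0.02,0,-0.008,0,1,0.25,0,0.02,0,-0.008,0]'

```text
time_s: 18.48
ee_pos: [0.5921, -0.2185, 0.0209]
eef_rot: [3.126, 0.003, -1.621]
force: [-9.6, -1.7, 3.0]
grip_width: 0.0008
```

carry_out --commands '[1,0.08,0,0.01,0,-0.002,0,1,0.14,0,0.02,0,-0.004,0,1,0.2,0,0.02,0,-0.004,0]'

```text
time_s: 18.73
ee_pos: [0.5927, -0.2186, 0.0209]
eef_rot: [3.127, 0.003, -1.621]
force: [-10.1, -2.2, 2.6]
grip_width: 0.0005
```

```bash
python3 gap.py g5
```

```text
[ 0.5927 -0.2186  0.0209] [-10.1  -2.2   2.6] 0.0004914801940116816
t -0.20 rail -1.0 (36)  trough back top 3.8 (3492)
t -0.16 rail -1.1 (4)  trough back top -0.6 (6671)
trough t range mm [-192.8   -6.8]
```

```bash
cat > front.py <<'E'
import numpy as np,sys,cv2
from h import *
# outer front top edge: strongest upward pixel per column where trough (z~.04) stops
i=np.load(sys.argv[1]+'.npz');X=cloud(i,i['d'])
u=np.array([.9987,-.0506]);v=np.array([.0506,.9987])
D=X[...,:2]-[.6825,-.063];s=D@u;t=D@v;z=X[...,2]
m=(z>.034)&(z<.046)&(s<-.045)&(s>-.12)
ts,ss=[],[]
for c in range(0,560,1):
    r=np.flatnonzero(m[:,c])
    if len(r):
        k=r[-1]; ts.append(t[k,c]);ss.append(s[k,c])
ts,ss=np.array(ts),np.array(ss)
for c in np.arange(-.2,.21,.04):
    q=abs(ts-c)<.02
    if q.sum()>5:print('t %.2f front edge s %.1f (gap %.1f)'%(c,1e3*np.median(ss[q]),-71-1e3*np.median(ss[q])),q.sum())
E
for g in g0 g1 g4 g5;do echo $g;python3 front.py $g;done
```

```text
g0
t 0.00 front edge s -102.0 (gap 31.0) 6
t 0.04 front edge s -102.0 (gap 31.0) 72
t 0.08 front edge s -102.3 (gap 31.3) 73
t 0.12 front edge s -102.8 (gap 31.8) 74
t 0.16 front edge s -103.1 (gap 32.1) 76
t 0.20 front edge s -103.3 (gap 32.3) 59
g1
t -0.20 front edge s -106.2 (gap 35.2) 33
t -0.16 front edge s -115.9 (gap 44.9) 75
t -0.12 front edge s -103.1 (gap 32.1) 76
t -0.08 front edge s -100.9 (gap 29.9) 74
t -0.04 front edge s -98.9 (gap 27.9) 73
t 0.00 front edge s -97.5 (gap 26.5) 20
g4
t -0.20 front edge s -81.2 (gap 10.2) 28
t -0.16 front edge s -93.3 (gap 22.3) 75
t -0.12 front edge s -80.1 (gap 9.1) 74
t -0.08 front edge s -79.3 (gap 8.3) 74
t -0.04 front edge s -78.2 (gap 7.2) 71
t 0.00 front edge s -77.8 (gap 6.8) 21
g5
t -0.20 front edge s -71.0 (gap -0.0) 27
t -0.16 front edge s -71.7 (gap 0.7) 73
t -0.12 front edge s -71.9 (gap 0.9) 74
t -0.08 front edge s -71.6 (gap 0.6) 70
t -0.04 front edge s -72.5 (gap 1.5) 70
t 0.00 front edge s -72.9 (gap 1.9) 29
```

Front-edge fit: the right end is within ~0-1 mm. I press further until it stops.

carry_out --commands '[1,0.08,0,0.01,0,-0.002,0,1,0.14,0,0.02,0,-0.004,0,1,0.2,0,0.02,0,-0.004,0]'

```text
time_s: 19.03
ee_pos: [0.5931, -0.2186, 0.0209]
eef_rot: [3.126, 0.004, -1.621]
force: [-16.7, -0.6, 8.6]
grip_width: 0.0008
```

carry_out --commands '[1,0.08,0,0.01,0,-0.002,0,1,0.14,0,0.02,0,-0.004,0,1,0.18,0,0.02,0,-0.004,0]'

```text
time_s: 19.28
ee_pos: [0.5931, -0.2186, 0.0209]
eef_rot: [3.126, 0.004, -1.621]
force: [-17.0, -0.2, 8.1]
grip_width: 0.0004
```

Hard stop reached: x is unchanged at 17 N. Now the left end.

carry_out --commands '[1,-1.5,0,0,0,0,0,1,-2.5,3,0,0,-0.015,0,1,-2.5,7,0,0,-0.015,0,1,-2.5,11,0,0,-0.015,0,1,-2.5,15,0,0,-0.015,0,1,-2,19,0,0,-0.015,0,1,-1.5,23,0,0,-0.015,0,1,-1.2,27,0,0,-0.015,0,1,-0.8,31,0,0,-0.015,0,1,-0.4,33,0,0,-0.015,0,1,0,33,0,0,-0.015,0,1,0.2,33,0,0,-0.015,0]'

```text
time_s: 20.28
ee_pos: [0.5953, 0.1122, 0.0209]
eef_rot: [3.141, 0.005, -1.619]
force: [-0.2, 0.3, -0.7]
grip_width: 0.0003
```

```bash
python3 gap.py g6; python3 front.py g6
```

```text
[0.5953 0.1122 0.0209] [-0.2  0.3 -0.7] 0.00028763647919692365
t 0.00 rail -5.8 (32)  trough back top nan (0)
t 0.04 rail -6.1 (125)  trough back top nan (0)
t 0.08 rail -6.5 (229)  trough back top nan (0)
t 0.12 rail -6.8 (260)  trough back top nan (0)
t 0.16 rail -7.0 (143)  trough back top 0.6 (4561)
t 0.20 rail -0.8 (290)  trough back top 2.8 (6533)
trough t range mm [ 21.6 206.6]
t 0.00 front edge s -72.2 (gap 1.2) 6
t 0.04 front edge s -72.5 (gap 1.5) 71
t 0.08 front edge s -73.2 (gap 2.2) 73
t 0.12 front edge s -73.3 (gap 2.3) 74
t 0.16 front edge s -86.0 (gap 15.0) 75
t 0.20 front edge s -74.3 (gap 3.3) 52
```

Left gap ~3.5 mm, offset still ~+7 mm.

carry_out --commands '[1,0.5,0,0,0,0,0,1,0.8,0,0,0,0,0,1,0.95,0,0.02,0,0,0,1,1.05,0,0.03,0,0,0,1,1.15,0,0.04,0,-0.002,0,1,1.25,0,0.05,0,-0.003,0]'

```text
time_s: 20.83
ee_pos: [0.6072, 0.1105, 0.0212]
eef_rot: [-3.141, 0.004, -1.621]
force: [-9.7, -3.0, 5.1]
grip_width: 0.0006
```

carry_out --commands '[1,0.08,0,0.01,0,-0.002,0,1,0.14,0,0.02,0,-0.004,0,1,0.2,0,0.02,0,-0.004,0]'

```text
time_s: 21.08
ee_pos: [0.6077, 0.1105, 0.0212]
eef_rot: [-3.141, 0.004, -1.62]
force: [-10.8, 0.2, 6.1]
grip_width: 0.0004
```

carry_out --commands '[1,0.08,0,0.01,0,-0.002,0,1,0.14,0,0.02,0,-0.004,0,1,0.18,0,0.03,0,-0.004,0]'

```text
time_s: 21.33
ee_pos: [0.6081, 0.1105, 0.0212]
eef_rot: [-3.14, 0.004, -1.62]
force: [-10.1, 0.5, 3.4]
grip_width: 0.0004
```

carry_out --commands '[1,0.08,0,0.01,0,0,0,1,0.14,0,0.03,0,0,0,1,0.2,0,0.03,0,0,0]'

```text
time_s: 21.58
ee_pos: [0.6088, 0.1106, 0.0212]
eef_rot: [3.139, 0.004, -1.62]
force: [-9.7, 1.3, 5.0]
grip_width: 0.0004
```

carry_out --commands '[1,0.08,0,0.01,0,0,0,1,0.14,0,0.03,0,0,0,1,0.2,0,0.03,0,0,0]'

```text
time_s: 21.83
ee_pos: [0.6094, 0.1106, 0.0212]
eef_rot: [3.136, 0.004, -1.62]
force: [-10.9, 1.5, 4.6]
grip_width: 0.0004
```

carry_out --commands '[1,0.08,0,0.01,0,0,0,1,0.14,0,0.03,0,0,0,1,0.2,0,0.03,0,0,0]'

```text
time_s: 22.08
ee_pos: [0.6101, 0.1107, 0.0213]
eef_rot: [3.133, 0.003, -1.62]
force: [-10.2, 0.7, 5.6]
grip_width: 0.0005
```

carry_out --commands '[1,0.08,0,0.01,0,0,0,1,0.14,0,0.02,0,0,0,1,0.18,0,0.02,0,0,0]'

```text
time_s: 22.33
ee_pos: [0.6103, 0.1107, 0.0213]
eef_rot: [3.128, 0.003, -1.62]
force: [-14.3, 0.1, 9.1]
grip_width: 0.0007
```

carry_out --commands '[1,0.08,0,0.03,0,-0.003,0,1,0.14,0,0.05,0,-0.005,0,1,0.18,0,0.05,0,-0.005,0]'

```text
time_s: 22.58
ee_pos: [0.6103, 0.1107, 0.0213]
eef_rot: [3.129, 0.003, -1.62]
force: [-15.3, -0.8, 5.9]
grip_width: 0.0002
```

carry_out --commands '[1,0.08,0,0.03,0,-0.003,0,1,0.14,0,0.05,0,-0.005,0,1,0.19,0,0.05,0,-0.005,0]'

```text
time_s: 22.83
ee_pos: [0.6103, 0.1107, 0.0213]
eef_rot: [3.129, 0.003, -1.62]
force: [-18.0, -0.0, 7.7]
grip_width: 0.0008
```

```bash
python3 gap.py g7|tail -1; python3 front.py g7
```

```text
trough t range mm [ 16.3 206.7]
t 0.00 front edge s -70.4 (gap -0.6) 12
t 0.04 front edge s -70.3 (gap -0.7) 70
t 0.08 front edge s -70.4 (gap -0.6) 72
t 0.12 front edge s -70.5 (gap -0.5) 72
t 0.16 front edge s -70.6 (gap -0.4) 74
t 0.20 front edge s -70.5 (gap -0.5) 51
```

Left end is hard against the rail (x unchanged at 18 N). I recheck the right end.

carry_out --commands '[1,-1.5,0,0,0,0,0,1,-4,-3,0,0,-0.01,0,1,-5.5,-7,0,0,-0.01,0,1,-5.5,-11,0,0,-0.01,0,1,-5.5,-15,0,0,-0.01,0,1,-5.5,-19,0,0,-0.01,0,1,-5.5,-23,0,0,-0.01,0,1,-5.5,-27,0,0,-0.01,0,1,-5,-31,0,0,-0.01,0,1,-4.5,-32.9,0,0,-0.01,0,1,-3.4,-32.9,0,0,-0.01,0,1,-3,-32.9,0,0,-0.01,0]'

```text
time_s: 23.88
ee_pos: [0.5809, -0.2198, 0.0213]
eef_rot: [3.14, 0.003, -1.622]
force: [-0.3, 0.5, -0.1]
grip_width: 0.0002
```

```bash
python3 gap.py g8|tail -1; python3 front.py g8
```

```text
trough t range mm [-192.7  -12. ]
t -0.20 front edge s -71.1 (gap 0.1) 27
t -0.16 front edge s -83.6 (gap 12.6) 74
t -0.12 front edge s -71.3 (gap 0.3) 74
t -0.08 front edge s -71.5 (gap 0.5) 73
t -0.04 front edge s -70.5 (gap -0.5) 70
t 0.00 front edge s -70.7 (gap -0.3) 22
```

carry_out --commands '[1,0.5,0,0,0,0,0,1,0.9,0,0,0,0,0,1,1.05,0,0.02,0,0,0,1,1.15,0,0.03,0,0,0,1,1.22,0,0.04,0,0,0,1,1.28,0,0.04,0,0,0]'

```text
time_s: 24.43
ee_pos: [0.5932, -0.2182, 0.0216]
eef_rot: [3.138, 0.004, -1.62]
force: [-10.0, 3.0, 6.1]
grip_width: 0.0006
```

carry_out --commands '[1,0.06,0,0.02,0,0,0,1,0.12,0,0.03,0,0,0,1,0.16,0,0.04,0,0,0]'

```text
time_s: 24.68
ee_pos: [0.5935, -0.2181, 0.0217]
eef_rot: [3.134, 0.004, -1.62]
force: [-12.3, -0.0, 3.6]
grip_width: 0.0005
```

carry_out --commands '[1,0.06,0,0.02,0,0,0,1,0.12,0,0.03,0,0,0,1,0.18,0,0.04,0,0,0]'

```text
time_s: 24.93
ee_pos: [0.5935, -0.2181, 0.0217]
eef_rot: [3.13, 0.004, -1.62]
force: [-17.3, 0.4, 7.8]
grip_width: 0.0006
```

The right end is also hard home. I back off and check.

carry_out --commands '[1,-1,0,0,0,0,0,1,-4,0,0,0,0,0,1,-6,4,3,0,0,0,1,-6,8,6,0,0,0,1,-6,12,9,0,0,0,1,-6,15,12,0,0,0,1,-6,15,15,0,0,0,1,-6,15,17,0,0,0,1,-6,15,17,0,0,0,1,-6,15,17,0,0,0]'

```text
time_s: 25.77
ee_pos: [0.5342, -0.0678, 0.1933]
eef_rot: [3.133, 0.004, -1.619]
force: [0.3, 0.1, -1.6]
grip_width: 0.0002
```

```bash
python3 gap.py g9|tail -2; python3 front.py g9; python3 - <<'E'
from station import viewer
import cv2
a,_=viewer.camera("scene");cv2.imwrite('pics/end.png',cv2.resize(a[150:350,200:460],None,fx=3,fy=3))
E
```

```text
t 0.20 rail -1.6 (10)  trough back top 1.4 (1530)
trough t range mm [-192.3  206.4]
t -0.20 front edge s -70.8 (gap -0.2) 16
t -0.16 front edge s -70.3 (gap -0.7) 38
t -0.12 front edge s -70.5 (gap -0.5) 39
t -0.08 front edge s -70.8 (gap -0.2) 39
t -0.04 front edge s -71.0 (gap 0.0) 39
t 0.00 front edge s -70.3 (gap -0.7) 39
t 0.04 front edge s -70.3 (gap -0.7) 39
t 0.08 front edge s -70.3 (gap -0.7) 39
t 0.12 front edge s -70.2 (gap -0.8) 39
t 0.16 front edge s -71.1 (gap 0.1) 37
t 0.20 front edge s -70.8 (gap -0.2) 29
```

View pics/g9.png

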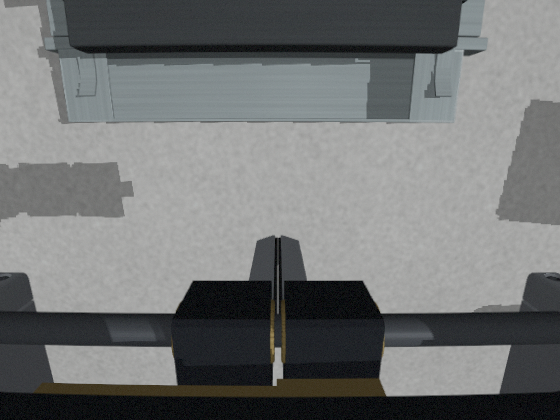

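View pics/end.png

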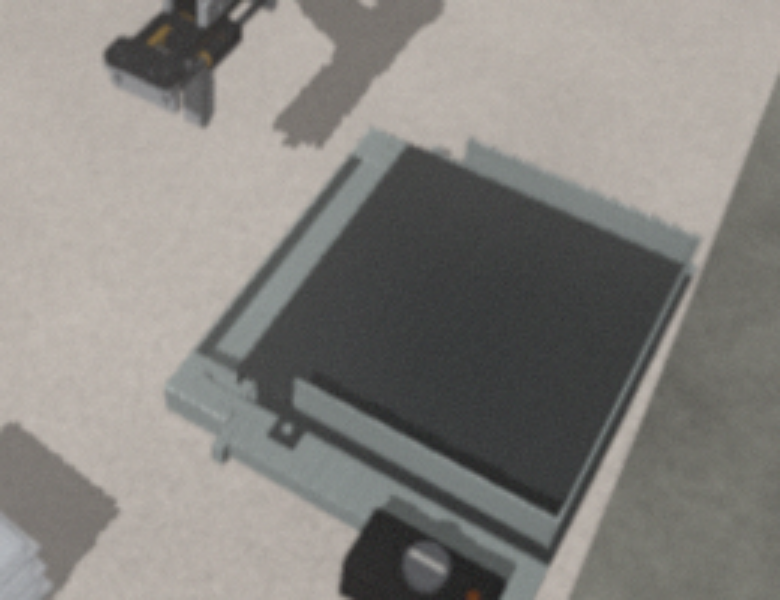

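The wrist view shows the trough (cols 62-455) flush under the lip and centred within ~8 mm of the rail (cols 47-486). Both clips rest on the caps at cols ~88 and ~440. The scene view agrees, and the arm is clear.

```bash
python3 -c "
from station import ticket
print(ticket.hand_in())"
```

```text
the job is handed in; nothing more can be done
None
```

The trough is back under the drip lip against the rail, and the job is handed in at about 26 s of the 72 s allowed. I pushed it straight at its centre until the clips began to rub. Then I walked the left and right ends in turn to the hard stop in small steps.

- **Seating:** both ends stopped hard. The tool did not advance further under about 18–20 N total force. The front edge measured by depth is parallel to the rail along its whole length, with the gap within about ±1 mm, which is the limit of that measurement.
- **Force:** the highest reading at the end of a move was about 19.6 N, close to the 21 N limit. I could only read the force at the end of each move, so a short peak in between would not have shown.
- **Centring:** the trough is about 7–8 mm to the left of the rail's middle, inside the 20 mm tolerance. I left it there.
- **Standing and release:** both clips lie on the end caps, the trough looked flat on the table in the last pictures, and the gripper was clear of everything.
- **Other things:** I did not measure the bowl, bottle, boxes or turner again at the end. The arm's path kept away from them.

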